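# Put the stray crib-building parts back with their kind

### The job

A spoked cart wheel, a barrel, a window frame with glazing bars and a ladder for the model cribs have been left scattered on the cutting mat. Put each one back into the bin of the stock tray that already holds parts of its kind, lying flat on or beside them near the bottom of the bin, the barrel standing upright on the bin's floor. The plain branch slice and the plain board offcut are not stock: leave them undisturbed where they lie.

Things in the scene. Friction and masses are not known exactly. Their poses are not given: they have to be found in the camera images.
- wheel: Wooden model cart wheel lying flat: rim, hub and six spokes with open gaps between them, 48 mm across, 10 mm thick, about 14 g; grip it by the outside of its rim. It starts on a flat, fixed 3 mm cutting mat, clear of the other pieces, at any yaw. Origin: centre of the underside; z up. Round, so its yaw does not matter.
- barrel: Wooden model barrel standing upright: 48 mm tall, 39 mm across the belly at half height, 32 mm at the ends, four dark iron hoops, about 35 g. It starts on a flat, fixed 3 mm cutting mat, clear of the other pieces, at any yaw. Origin: centre of the underside; z up. Round, so its yaw does not matter.
- window: Wooden model window frame lying flat: 48 mm along its x, 38 mm along its y, 8 mm thick, with a cross of glazing bars and four open panes, about 12 g. It starts on a flat, fixed 3 mm cutting mat, clear of the other pieces, at any yaw. Origin: centre of the underside; z up. 
- ladder: Wooden model ladder lying flat: 84 mm long along its x, 26 mm wide over its two rails along its y, 8 mm thick, five rungs, about 12 g. It starts on a flat, fixed 3 mm cutting mat, clear of the other pieces, at any yaw. Origin: centre of the underside; z up. 
- branch_slice: Slice sawn from a branch, lying flat: a solid disc with dark bark edge, as big as the wheel (48 to 50 mm across, 10 mm thick) but without spokes or gaps. Not stock: stays where it lies. It starts on a flat, fixed 3 mm cutting mat, clear of the other pieces, at any yaw. Origin: centre of the underside; z up. 
- board_offcut: Offcut of thin board, lying flat: a plain solid rectangle as big as the window (48 mm along x, 38 mm along y, 8 mm thick) but without panes. Not stock: stays where it lies. It starts on a flat, fixed 3 mm cutting mat, clear of the other pieces, at any yaw. Origin: centre of the underside; z up. 
- wheel_bin: Fixed open grey bin, 116 mm square, 34 high, walls and floor 2.5; one of four side by side (118 mm apart, any order) in a low plywood tray (walls 28 high). Its -x half holds its fixed stock: two spoked wheels lying side by side, top at z 12.5 mm, from x -53 to -5 mm; the +x half is empty. Origin: centre of the bin's underside; x, y along its sides, z up.
- barrel_bin: Fixed open grey bin, 116 mm square, 34 high, walls and floor 2.5; one of four side by side (118 mm apart, any order) in a low plywood tray (walls 28 high). Its -x half holds its fixed stock: two hooped barrels standing side by side, top at z 51 mm, from x -53 to -12 mm; the +x half is empty. Origin: centre of the bin's underside; x, y along its sides, z up.
- window_bin: Fixed open grey bin, 116 mm square, 34 high, walls and floor 2.5; one of four side by side (118 mm apart, any order) in a low plywood tray (walls 28 high). Its -x half holds its fixed stock: two window frames lying side by side, top at z 10.5 mm, from x -53 to -5 mm; the +x half is empty. Origin: centre of the bin's underside; x, y along its sides, z up.
- ladder_bin: Fixed open grey bin, 116 mm square, 34 high, walls and floor 2.5; one of four side by side (118 mm apart, any order) in a low plywood tray (walls 28 high). Its -x half holds its fixed stock: two ladders along y, one on the other, top at z 18.5 mm, from x -51 to -25 mm; the +x half is empty. Origin: centre of the bin's underside; x, y along its sides, z up.
Not all that is in view belongs to the job. Leave any yellow look-alike of the wheel alone.

How it is judged:
By the outcome, as a careful person would: the job done as asked, in the order asked, and still so for the second after the job is handed in, with the robot touching nothing.
It also fails if it takes over 104 s, if anything falls off the work surface, if the arm or the gripper's body presses on something with over 40 N, if the wrist force passes 120 N, or if a joint passes its speed limit or range.

### The arm

A 6-joint arm with a two-finger parallel gripper is mounted at the origin on the work surface. World frame = base frame: x ahead of the robot, y to its left, z up, the work surface at z = 0. Lengths are in mm, angles in rad, forces in N, time in s.
With the tool pointing down it reaches from about 350 to 875 mm from the base axis. Payload 4.2 kg.
Tool frame: the origin (TCP) lies between the finger pads; the fingertips stand 25 mm ahead of it and the grasp point (between the pads) lies 6 mm ahead of it; z points along the fingers, y is the line along which they close (so a half turn about z gives the same grasp; the last joint's range is limited). The gripper opens to 85 mm and grips with 20 to 120 N. Pads are 22 mm wide; open, the fingers measure 114 mm over their backs; the gripper's body (76 mm by 85 mm) begins 54 mm behind the grasp point. The pads swing forward as they close: fully open they stand 13 mm farther back than shut.
Start: joints at [-0.939, 0.385, 0.008, 0, -1.194, -0.259], TCP at [227.654, -582.042, 256.312] pointing down, gripper open.
Joint ranges: [-3.14, 3.14], [-1.21, 2.06], [-1.07, 1.41], [-3.16, 2.05], [-2.99, -0.16], [-3.1, 3.1]. Speed limits (rad/s): [2.79, 2.79, 3.14, 3.14, 3.14, 3.14].

### API

Orientations are given as a unit quaternion [x, y, z, w].
In Python, from bench import arm gives the robot as it stands.
- The arm moves only by the shell command python3 -m pendant 'ROWS'. ROWS is JSON, a list of rows, each a list of 7 numbers: the shift along the tool's x, y, z in m, then the turn, a rotation vector about the tool's x, y, z in degrees, then the finger opening in m, from 0 to 0.0854. In form: [[x, y, z, wx, wy, wz, fingers], ...]. A call has 1 to 12 rows; each row shifts and turns the commanded pose from where the row before left it, along the tool's axes as they then stand; what a row does not reach is not made up. A row lasts 1/10 s, in which the tool goes at most 50 mm and 8.59 degrees, less where a joint would pass 70% of its speed; a pose out of reach is approached as far as the arm can. A call is refused whole if a number of a shift passes 0.05 or a number of a turn 8.59, either way. A call with a gripper value outside its range is refused whole. The fingers move at their own pace and stop on an object; the grip force is fixed at half the most. Time passes only in rows, so rows that do not move let the fingers close. It gives the time, the measured TCP pose, the force, the opening and the grip force at its end, in the units of the state.
- arm.read_state(): the state, without advancing time (a new reading comes with each control period).
- arm.get_image(name): name is "scene" or "top"; returns a dict with "image" (480x640x3 uint8, red, green, blue), "fx", "fy", "cx", "cy" (pixels), "k1" (the pictures are not rectified: a ray, as slopes to the right and down, at radius r is drawn at 1 + k1 r^2 times it, then the intrinsics apply), "xyz" and "rotation" of the camera in the world. Camera axes: x right, y down, z forward; pixel columns grow to the right and rows downward; lengths in mm; the calibration is good to about 2 mm. A picture is of the moment at which its call begins. There is no depth.
- arm.job_done(): hands the job in; it is judged then, once.
The state is a dict: "clock": time; "joints": joint angles; "joint_vel": joint speeds; "joint_efforts": joint torques, N m; "position": TCP position; "ee_rot": TCP orientation; "contact_force": force on the tool from outside, world axes, zero at the start; "wrist_torque": the same for the moment, N m; "gripper_width": finger opening in mm; "grasp_force": force on a finger pad.
Only numpy, scipy, OpenCV 4.12 (cv2) and the standard library are available. Lean on these libraries where they do the work, as an engineer would, in place of code of your own. Each camera call takes 0.05 s, during which the arm holds its last target. There are 200 camera calls.

## Working session

There is one attempt and no reset: what is moved stays moved. The work goes in short steps, Python scripts to look and compute and a shell command to move; the robot and the scene stay as the last step left them, time stands still between calls to the robot, and variables do not carry over. Pictures are saved under pics/ and viewed, at most 16 in all, crops included, and the job is handed in when it is done.

```bash
ls; mkdir -p pics
python3 - <<'E'
from bench import arm
import cv2
for n in("scene","top"):
    d=arm.get_image(n); cv2.imwrite(f"pics/{n}0.png",d["image"][:,:,::-1])
    print({k:v for k,v in d.items() if k!="image"})
print(arm.read_state())
E
```

```text
pics
{'fx': 486.4347015302976, 'fy': 486.4347015302976, 'cx': 322.90236948396625, 'cy': 237.44192185469603, 'k1': -0.06588630781553596, 'xyz': array([1235.05959598,   34.08368033,  633.10139103]), 'rotation': array([ 0.61974348,  0.66765511, -0.29687511, -0.28639108])}
{'fx': 549.6655773604205, 'fy': 549.6655773604205, 'cx': 318.40718356374595, 'cy': 234.38483996968793, 'k1': -0.06848551563920138, 'xyz': array([470.83769603,  -4.92427341, 984.05389645]), 'rotation': array([ 0.71564591, -0.69518291,  0.05502632, -0.03929065])}
{'clock': 0.1, 'joints': array([-9.39415231e-01,  3.85504608e-01,  6.75849124e-03, -4.10345738e-04,
       -1.19399942e+00, -2.58587301e-01]), 'joint_vel': array([ 0.00063933, -0.00167101,  0.00489693,  0.0005908 , -0.00254983,
       -0.00114507]), 'joint_efforts': array([-5.92679517e-04, -3.93319166e+01,  1.88929439e+01,  4.19800356e+00,
       -2.61304303e-03,  1.22975209e-05]), 'position': array([ 227.47174946, -581.63184513,  255.3179542 ]), 'ee_rot': array([-1.85244956e-01,  9.82691874e-01,  9.61782223e-04, -2.47377344e-04]), 'contact_force': array([-0.09752289, -0.09337238,  0.28845265]), 'wrist_torque': array([ 0.01038981,  0.06272174, -0.01242393]), 'grasp_force': 0.0, 'gripper_width': 85.82551082885358}
```

View pics/scene0.png

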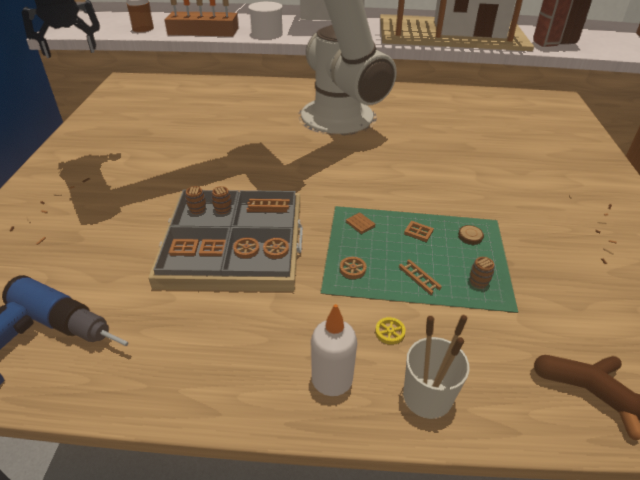

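View pics/top0.png

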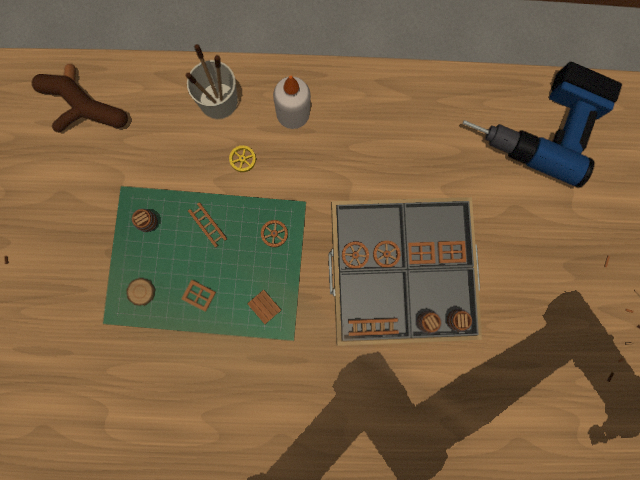

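The top view shows the mat at (105–305, 187–340). Candidates by pixel:
- **Wheel:** spoked at (274,233), against the solid slice at (140,292) and the yellow one at (242,158). The spoked brown one on the mat fits.
- **Window:** four panes at (199,295), against the plain board at (265,307). The one with panes fits.
- **Barrel and ladder:** barrel at (145,220), ladder at (208,225).
- **Bins:** wheel upper left, window upper right, ladder lower left, barrel lower right. The stock lies toward the bottom of the picture (-x).

Next I'll measure from both views and confirm in one crop.

```bash
cat > h.py <<'E'
import numpy as np, cv2
from scipy.spatial.transform import Rotation as R
from bench import arm
def ray(d,uv):
    K=np.array([[d["fx"],0,d["cx"]],[0,d["fy"],d["cy"]],[0,0,1.]])
    p=cv2.undistortPoints(np.array(uv,float).reshape(-1,1,2),K,np.array([d["k1"],0,0,0,0.])).reshape(-1,2)
    v=np.c_[p,np.ones(len(p))]; return R.from_quat(d["rotation"]).apply(v)
def plane(d,uv,z):
    v=ray(d,uv); c=np.array(d["xyz"]); return c+v*((z-c[2])/v[:,2])[:,None]
def tri(d1,u1,d2,u2):
    a,b=ray(d1,[u1])[0],ray(d2,[u2])[0]; a/=np.linalg.norm(a); b/=np.linalg.norm(b)
    c1,c2=np.array(d1["xyz"]),np.array(d2["xyz"])
    t=np.linalg.lstsq(np.c_[a,-b],c2-c1,rcond=None)[0]; p,q=c1+t[0]*a,c2+t[1]*b
    return (p+q)/2,np.linalg.norm(p-q)
def proj(d,P):
    P=np.atleast_2d(P).astype(float); c=np.array(d["xyz"]); q=R.from_quat(d["rotation"]).inv().apply(P-c)
    s=q[:,:2]/q[:,2:]; s=s*(1+d["k1"]*(s**2).sum(1))[:,None]
    return s*d["fx"]+[d["cx"],d["cy"]]
def blobs(d,box,minA=60):
    "wood-coloured blobs (red over green) within a pixel box"
    x0,y0,x1,y1=box; im=d["image"].astype(int); m=((im[...,0]-im[...,1])>12).astype(np.uint8)
    k=np.zeros_like(m); k[y0:y1,x0:x1]=m[y0:y1,x0:x1]
    cs,_=cv2.findContours(k,cv2.RETR_EXTERNAL,cv2.CHAIN_APPROX_NONE)
    out=[]
    for c in cs:
        h=cv2.convexHull(c)
        if cv2.contourArea(h)<minA: continue
        M=cv2.moments(h); out.append((M["m10"]/M["m00"],M["m01"]/M["m00"],c,h))
    return out
E
python3 - <<'E'
from h import *
T=arm.get_image("top"); S=arm.get_image("scene")
bt=blobs(T,(112,193,298,334)); bs=blobs(S,(333,213,503,298))
for n,b in (("T",bt),("S",bs)): print(n,[(round(x),round(y),cv2.contourArea(h)) for x,y,c,h in b])
for x,y,c,h in bt:
    p=plane(T,[(x,y)],10)[0]
    best=min(bs,key=lambda q:np.hypot(*(proj(S,p)[0]-q[:2])))
    P,e=tri(T,(x,y),S,best[:2])
    hw=plane(T,h.reshape(-1,2),10)[:,:2].astype(np.float32)
    print((round(x),round(y)),"tri",P.round(1),"gap",round(e,1),"rect",[np.round(v,1) for v in cv2.minAreaRect(hw)])
i=T["image"][185:342,103:308][:,:,::-1]; a=cv2.resize(i,None,fx=2.9,fy=2.9,interpolation=cv2.INTER_CUBIC)
cv2.imwrite("pics/matcrop.png",a)
i=T["image"][195:347,325:485][:,:,::-1]; cv2.imwrite("pics/tray.png",cv2.resize(i,None,fx=3.9,fy=3.9,interpolation=cv2.INTER_CUBIC))
E
```

```text
T [(144, 330, 409.0), (264, 306, 581.5), (198, 295, 595.5), (140, 291, 534.0), (274, 233, 549.0), (144, 220, 386.5), (207, 224, 669.5), (268, 195, 310.0), (114, 211, 192.5)]
S [(420, 276, 563.5), (482, 272, 536.0), (352, 267, 450.5), (471, 234, 330.0), (418, 231, 360.0), (476, 222, 1106.0), (360, 223, 335.5)]
(144, 330) tri [423.8 298.4 -16.2] gap 29.0 rect [array([426.4, 249.7]), array([ 13.9, 165.7]), np.float64(1.9)]
(264, 306) tri [471.3  67.2   7.3] gap 0.7 rect [array([471.5,  67.5]), array([47.9, 38.3]), np.float64(43.1)]
(198, 295) tri [487.7 183.8   7.9] gap 0.9 rect [array([487.7, 183.8]), array([48.6, 38.9]), np.float64(65.6)]
(140, 291) tri [490.9 286.8   9.8] gap 1.3 rect [array([491.6, 287.3]), array([45.7, 46.2]), np.float64(1.9)]
(274, 233) tri [602.2  54.6   8.3] gap 0.8 rect [array([602.1,  54.6]), array([46.9, 46.5]), np.float64(2.0)]
(144, 220) tri [616.1 282.5  29.6] gap 1.4 rect [array([618.6, 289.8]), array([45. , 35.5]), np.float64(58.5)]
(207, 224) tri [614.2 175.6   6.8] gap 0.4 rect [array([614.1, 175. ]), array([84.2, 26.3]), np.float64(39.3)]
(268, 195) tri [659.   57.7  64.9] gap 10.7 rect [array([667.3,  92.3]), array([ 12.9, 153.3]), np.float64(1.8)]
(114, 211) tri [624.9 303.1  45.9] gap 51.9 rect [array([618.4, 340.3]), array([96.5, 12.8]), np.float64(4.5)]
```

View pics/matcrop.png

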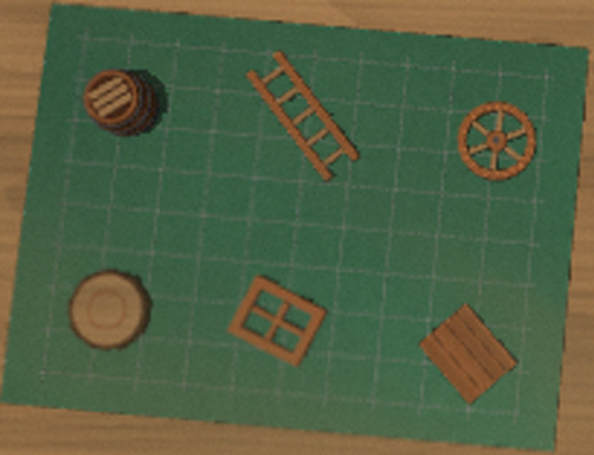

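View pics/tray.png

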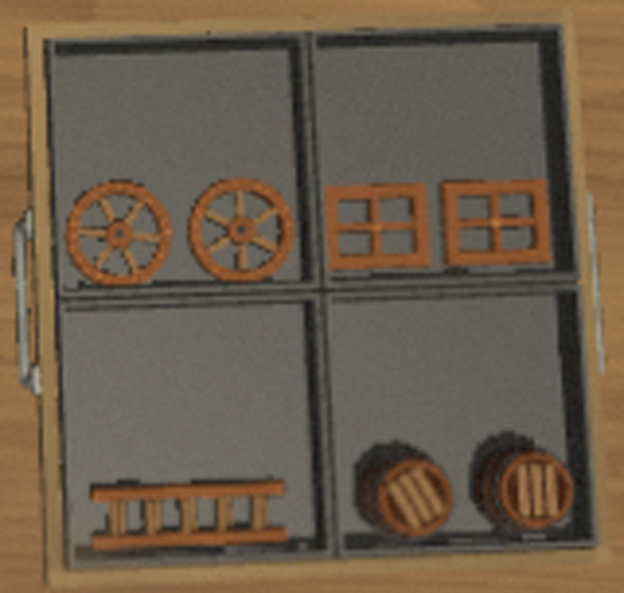

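The crops confirm the picks: spoked wheel at crop (497,140), framed window with panes at (278,320), and the solid disc and board left alone. The tray crop shows the four stock pairs in the bins' lower halves. Next, the tray geometry.

Run:
```python
from h import *
T=arm.get_image("top"); S=arm.get_image("scene")
c=np.array([(48,40),(560,28),(598,548),(70,568),(315,290)])/3.9+[325,195]
P=plane(T,c,34); print(P.round(1)); print("sides",[round(np.linalg.norm(P[i]-P[(i+1)%4]),1) for i in range(4)], "yaw +y edges", [round(np.degrees(np.arctan2(*(P[a]-P[b])[[1,0]])),1) for a,b in((0,1),(3,2),(0,3),(1,2))],"mean",P[:4].mean(0).round(1))
# stock: strong orange
def sb(d,box,t=35):
    x0,y0,x1,y1=box; im=d["image"].astype(int); m=((im[...,0]-im[...,2])>t).astype(np.uint8); k=np.zeros_like(m);k[y0:y1,x0:x1]=m[y0:y1,x0:x1]
    k=cv2.morphologyEx(k,cv2.MORPH_CLOSE,np.ones((3,3)))
    o=[]
    for c in cv2.findContours(k,0,1)[0]:
        h=cv2.convexHull(c)
        if cv2.contourArea(h)>80: M=cv2.moments(h);o.append((M["m10"]/M["m00"],M["m01"]/M["m00"],h))
    return o
bt=sb(T,(340,210,472,337)); bs=sb(S,(172,186,294,262))
for x,y,h in bt:
    p=plane(T,[(x,y)],12)[0]; q=min(bs,key=lambda q:np.hypot(*(proj(S,p)[0]-q[:2])))
    X,e=tri(T,(x,y),S,q[:2]); r=cv2.minAreaRect(plane(T,h.reshape(-1,2),12)[:,:2].astype(np.float32))
    print((round(x),round(y)),X.round(1),round(e,1),[np.round(v,1) for v in r])
# centre cross in scene: crop stats
X,e=tri(T,c[4],S,(229.5,229)); print("cross",X.round(1),e)
s=S["image"][180:295,150:305][:,:,::-1]; cv2.imwrite("pics/trays.png",cv2.resize(s,None,fx=4.5,fy=4.5,interpolation=cv2.INTER_CUBIC))
```

```text
[[ 651.4  -56.2   34. ]
 [ 664.7 -290.    34. ]
 [ 430.9 -305.5   34. ]
 [ 417.1  -71.2   34. ]
 [ 542.  -178.    34. ]]
sides [np.float64(234.2), np.float64(234.3), np.float64(234.7), np.float64(234.8)] yaw +y edges [np.float64(93.3), np.float64(93.4), np.float64(3.7), np.float64(3.8)] mean [ 541.  -180.7   34. ]
(373, 327) [ 441.6 -125.1   17.7] 2.0 [array([ 441.3, -124.7]), array([27.4, 88.3]), np.float64(3.5)]
(431, 322) [ 452.4 -223.    35.1] 1.3 [array([ 451.9, -227.7]), array([31.5, 32.2]), np.float64(1.2)]
(461, 320) [ 454.  -247.3   41. ] 48.8 [array([ 455.7, -280.5]), array([33.3, 37.9]), np.float64(1.3)]
(421, 253) [ 577.4 -223.7   13.1] 27.7 [array([ 574.7, -210. ]), array([37.8, 48.5]), np.float64(1.7)]
(452, 251) [ 575.7 -251.4   13.9] 25.0 [array([ 578.1, -264.8]), array([37.9, 49.4]), np.float64(1.6)]
(355, 254) [567.4 -91.2  14.6] 0.8 [array([568.6, -90.9]), array([46.5, 46.5]), np.float64(1.6)]
(386, 253) [ 571.  -147.3   14.7] 0.9 [array([ 572. , -147.2]), array([46.6, 48.6]), np.float64(1.6)]
cross [ 542.5 -180.5   32.3] 4.387973209539925
```

View pics/trays.png

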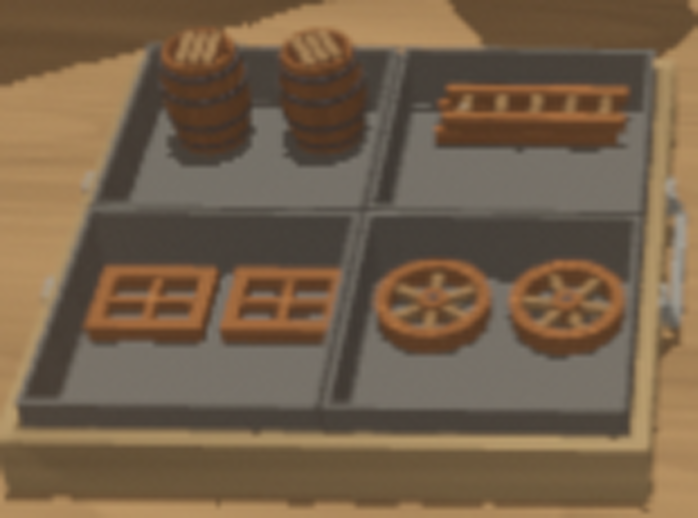

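The scene crop matches: barrels at (205,90) and (320,90), ladders at (535,115), windows at (150,303) and (285,303), wheels at (433,305) and (568,305). The tray centre is about (541,-180.5) with a yaw of 3.6°. I'll move toward the wheel first.

```bash
cat >> h.py <<'E'
def delta(target,psi):
    "print turn about tool z (deg) to closing axis psi from +y, then shift in tool axes (m) after the turn"
    s=arm.read_state(); r=R.from_quat(s["ee_rot"]); y=r.as_matrix()[:,1]; z=r.as_matrix()[:,2]
    p0=np.degrees(np.arctan2(-y[0],y[1])); t=-((psi-p0+90)%180-90); a=np.radians(p0-t)
    M=np.array([[-np.cos(a),-np.sin(a),0],[-np.sin(a),np.cos(a),0],[0,0,-1]]).T  # columns: tool axes
    d=np.array(target)-s["position"]; print("t",round(s["clock"],1),"pos",s["position"].round(1),"psi",round(p0,1),"tilt",z.round(3)[:2],"TURN",round(t,1),"SHIFT",(M.T@d/1000).round(4),"F",s["contact_force"].round(1),"w",round(s["gripper_width"],1),"gf",round(s["grasp_force"],1),"j6",s["joints"][5].round(2))
E
python3 -m pendant '[[0,0,0.035,0,0,7.1,0.065],[0,0,0.035,0,0,7.1,0.065],[0,0,0.035,0,0,7.1,0.065],[-0.02,0.034,0,0,0,0,0.065],[-0.02,0.034,0,0,0,0,0.065],[-0.02,0.034,0,0,0,0,0.065],[-0.02,0.034,0,0,0,0,0.065],[-0.02,0.034,0,0,0,0,0.065],[-0.02,0.034,0,0,0,0,0.065],[-0.02,0.034,0,0,0,0,0.065],[-0.02,0.034,0,0,0,0,0.065],[-0.02,0.034,0,0,0,0,0.065]]'
python3 - <<'E'
from h import *
delta((602.1,54.6,120),0)
T=arm.get_image("top"); print(plane(T,[(140.9,217.1)],51))
E
```

```text
clock: 1.5
position: [408.0, -274.4, 151.6]
ee_rot: [-0.001, 1.0, -0.0, 0.0]
contact_force: [0.8, 0.3, -0.1]
gripper_width: 65.2
grasp_force: 0.0
t 1.5 pos [ 408.  -274.4  151.6] psi 0.1 tilt [ 0.001 -0.   ] TURN 0.1 SHIFT [-0.1941  0.329   0.0316] F [ 0.8  0.3 -0.1] w 65.2 gf 0.0 j6 -1.31
[[617.0683381  281.97299929  51.        ]]
```

```bash
python3 -m pendant '[[-0.0216,0.0366,0,0,0,0,0.065],[-0.0216,0.0366,0,0,0,0,0.065],[-0.0216,0.0366,0,0,0,0,0.065],[-0.0216,0.0366,0,0,0,0,0.065],[-0.0216,0.0366,0,0,0,0,0.065],[-0.0216,0.0366,0,0,0,0,0.065],[-0.0216,0.0366,0,0,0,0,0.065],[-0.0216,0.0366,0.02,0,0,0,0.065],[-0.0216,0.0366,0.02,0,0,0,0.065],[0,0,0.025,0,0,0,0.065],[0,0,0.02,0,0,0,0.065],[0,0,0,0,0,0,0.065]]'
python3 - <<'E'
from h import *
delta((602.1,54.6,28),0)
S=arm.get_image("scene"); u,v=proj(S,(602,55,30))[0].astype(int); print(u,v)
cv2.imwrite("pics/close1.png",cv2.resize(S["image"][v-55:v+45,u-65:u+65][:,:,::-1],None,fx=5,fy=5,interpolation=cv2.INTER_CUBIC))
E
```

```text
clock: 2.75
position: [599.3, 53.6, 63.0]
ee_rot: [-0.001, 1.0, -0.001, -0.003]
contact_force: [0.3, -1.0, 0.4]
gripper_width: 64.8
grasp_force: 0.0
t 2.8 pos [599.3  53.6  63. ] psi 0.1 tilt [-0.007 -0.002] TURN 0.1 SHIFT [-0.0028  0.001   0.035 ] F [ 0.3 -1.   0.4] w 64.8 gf 0.0 j6 -1.93
353 258
```

View pics/close1.png

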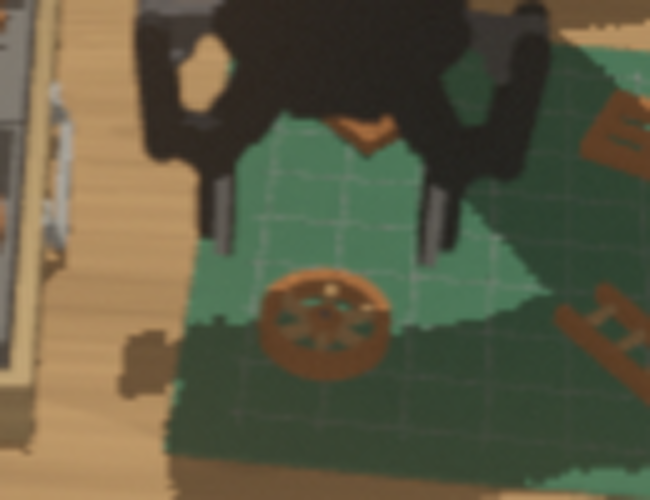

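The picture shows the fingertips at crop (222,255) and (428,265), straddling the wheel at (325,325) and centred on it. Next I'll compute the tip height.

```bash
python3 - <<'E'
from h import *
S=arm.get_image("scene"); c=np.array(S["xyz"])
for uv in ((332.4,254),(373.6,256)):
    v=ray(S,[uv])[0]; 
    for x in (599,610): print(x,(c+v*(x-c[0])/v[0]).round(1))
E
python3 -m pendant '[[-0.003,0.001,0.015,0,0,0,0.065],[0,0,0.01,0,0,0,0.065],[0,0,0,0,0,0,0.065]]'
python3 -m pendant '[[0,0,0.004,0,0,0,0.065],[0,0,0,0,0,0,0.065]]'
```

```text
599 [599.   16.6  35.7]
610 [610.   16.9  46. ]
599 [599.   90.3  36.5]
610 [610.   89.3  46.9]
clock: 3.15
position: [603.4, 54.2, 39.8]
ee_rot: [-0.0, 1.0, -0.0, -0.001]
contact_force: [-0.5, -0.4, 0.1]
gripper_width: 64.6
grasp_force: 0.0
clock: 3.35
position: [604.2, 54.6, 37.1]
ee_rot: [-0.0, 1.0, -0.0, -0.0]
contact_force: [0.6, -0.2, 0.1]
gripper_width: 65.3
grasp_force: 0.0
```

```bash
python3 -m pendant '[[0.002,0,0.006,0,0,0,0.065],[0,0,0.005,0,0,0,0.065],[0,0,0,0,0,0,0.055],[0,0,0,0,0,0,0.045],[0,0,0,0,0,0,0.04],[0,0,0,0,0,0,0.04],[0,0,0,0,0,0,0.04]]'
python3 - <<'E'
from h import *
delta((602.1,54.6,26),0)
S=arm.get_image("scene"); u,v=353,258
cv2.imwrite("pics/close2.png",cv2.resize(S["image"][v-45:v+45,u-55:u+55][:,:,::-1],None,fx=5,fy=5,interpolation=cv2.INTER_CUBIC))
E
```

```text
clock: 4.05
position: [602.6, 54.8, 26.5]
ee_rot: [-0.001, 1.0, 0.0, 0.0]
contact_force: [0.5, -0.6, 0.3]
gripper_width: 45.6
grasp_force: 61.2
t 4.0 pos [602.6  54.8  26.5] psi 0.1 tilt [0.001 0.   ] TURN 0.1 SHIFT [ 0.0005 -0.0002  0.0005] F [ 0.5 -0.6  0.3] w 45.6 gf 61.2 j6 -1.93
```

View pics/close2.png

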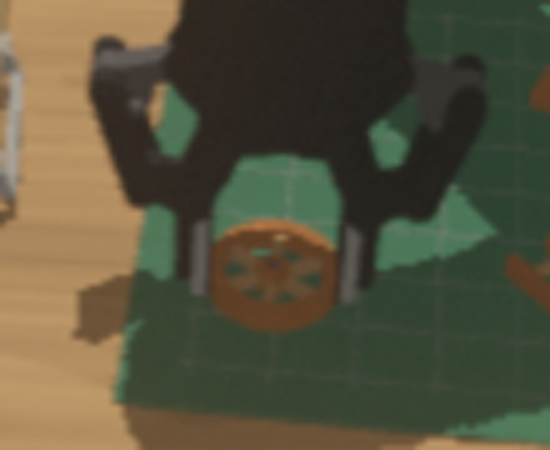

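The fingers hold the wheel by its rim, with the pads on both sides at crop (200,255) and (350,265), and the grip reads 61 N. Now I'll lift it and carry it to the wheel bin's empty half.

```bash
python3 -m pendant '[[0,0,-0.02,0,0,-1.8,0.04],[0,0,-0.035,0,0,-1.8,0.04],[0,0,-0.035,0,0,0,0.04],[-0.0024,-0.0344,0,0,0,0,0.04],[-0.0024,-0.0344,0,0,0,0,0.04],[-0.0024,-0.0344,0,0,0,0,0.04],[-0.0024,-0.0344,0,0,0,0,0.04],[-0.0024,-0.0344,0,0,0,0,0.04],[0,0,0,0,0,0,0.04],[0,0,0,0,0,0,0.04]]'
python3 - <<'E'
from h import *
delta((625.1,-116.1,26.5),3.6)
E
```

```text
clock: 5.1
position: [625.0, -116.9, 115.9]
ee_rot: [-0.031, 1.0, 0.0, -0.0]
contact_force: [-0.5, 0.1, -1.6]
gripper_width: 45.2
grasp_force: 61.3
t 5.1 pos [ 625.  -116.9  115.9] psi 3.6 tilt [-0.001  0.   ] TURN -0.0 SHIFT [-0.0002  0.0007  0.0894] F [-0.5  0.1 -1.6] w 45.2 gf 61.3 j6 -1.58
```

```bash
python3 -m pendant '[[0,0,0.035,0,0,0,0.04],[0,0,0.03,0,0,0,0.04],[0,0,0.018,0,0,0,0.04],[0,0,0.006,0,0,0,0.04],[0,0,0,0,0,0,0.04],[0,0,0,0,0,0,0.04]]'
python3 -m pendant '[[0,0,0,0,0,0,0.05],[0,0,0,0,0,0,0.06],[0,0,0,0,0,0,0.06],[0,0,0,0,0,0,0.06],[0,0,-0.02,0,0,0,0.06],[0,0,-0.03,0,0,0,0.06],[0,0,-0.04,0,0,0,0.06]]'
python3 - <<'E'
from h import *
delta((617,282.2,130),0)
E
```

```text
clock: 5.7
position: [624.0, -114.6, 31.4]
ee_rot: [-0.034, 0.999, -0.0, -0.002]
contact_force: [-9.4, 2.7, 21.6]
gripper_width: 45.3
grasp_force: 84.9
clock: 6.4
position: [623.9, -115.1, 115.9]
ee_rot: [-0.032, 0.999, 0.0, -0.003]
contact_force: [1.2, 0.5, -0.8]
gripper_width: 60.1
grasp_force: 0.0
t 6.4 pos [ 623.9 -115.1  115.9] psi 3.7 tilt [-0.005  0.   ] TURN 3.7 SHIFT [ 0.0069  0.3973 -0.0141] F [ 1.2  0.5 -0.8] w 60.1 gf 0.0 j6 -1.58
```

```bash
python3 -m pendant '[[0,0.045,-0.01,0,0,1.8,0.065],[0,0.045,0,0,0,1.9,0.065],[0,0.045,0,0,0,0,0.065],[0,0.045,0,0,0,0,0.065],[0,0.045,0,0,0,0,0.065],[0,0.045,0,0,0,0,0.065]]'
python3 - <<'E'
from h import *
delta((617,282.2,130),0)
S=arm.get_image("scene"); T=arm.get_image("top")
a=cv2.resize(S["image"][205:290,215:305][:,:,::-1],(400,378),interpolation=cv2.INTER_CUBIC)
b=cv2.resize(T["image"][195:275,325:410][:,:,::-1],(400,378),interpolation=cv2.INTER_CUBIC)
cv2.imwrite("pics/wheelin.png",np.hstack([a,b]))
E
```

```text
clock: 7.0
position: [620.4, 156.5, 126.9]
ee_rot: [-0.0, 1.0, -0.0, -0.0]
contact_force: [0.5, 0.9, -0.3]
gripper_width: 64.8
grasp_force: 0.0
t 7.0 pos [620.4 156.5 126.9] psi 0.0 tilt [-0.001 -0.   ] TURN 0.0 SHIFT [ 0.0034  0.1257 -0.0031] F [ 0.5  0.9 -0.3] w 64.8 gf 0.0 j6 -2.07
```

View pics/wheelin.png

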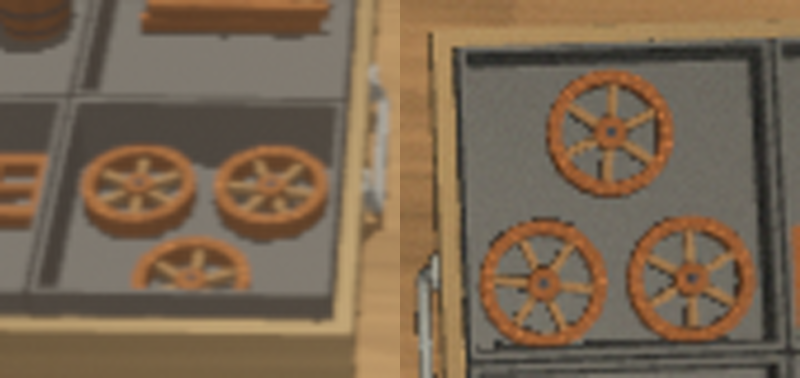

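The wheel lies flat in the empty half of its bin, at left crop (192,265) and right crop (610,130). Contact came about 5 mm early, so the bin floors stand roughly 5 mm higher than I assumed. Next is the barrel.

```bash
python3 -m pendant '[[0.001,0.04,0,0,0,0,0.07],[0.001,0.04,0,0,0,0,0.07],[0.001,0.04,0,0,0,0,0.07],[0,0.006,0,0,0,0,0.07],[0,0,0,0,0,0,0.07],[0,0,0.03,0,0,0,0.07],[0,0,0.02,0,0,0,0.07],[0,0,0,0,0,0,0.07]]'
python3 - <<'E'
from h import *
delta((617,282.2,34),0)
S=arm.get_image("scene"); u,v=proj(S,(617,282,30))[0].astype(int)
cv2.imwrite("pics/barrel1.png",cv2.resize(S["image"][v-50:v+30,u-55:u+55][:,:,::-1],None,fx=4,fy=4,interpolation=cv2.INTER_CUBIC))
E
```

```text
clock: 7.9
position: [616.1, 277.0, 73.6]
ee_rot: [0.001, 1.0, -0.002, -0.003]
contact_force: [-0.6, -0.3, 0.2]
gripper_width: 69.9
grasp_force: 0.0
t 7.9 pos [616.1 277.   73.6] psi -0.2 tilt [-0.007 -0.004] TURN -0.2 SHIFT [-0.0009  0.0052  0.0396] F [-0.6 -0.3  0.2] w 69.9 gf 0.0 j6 -2.23
```

View pics/barrel1.png

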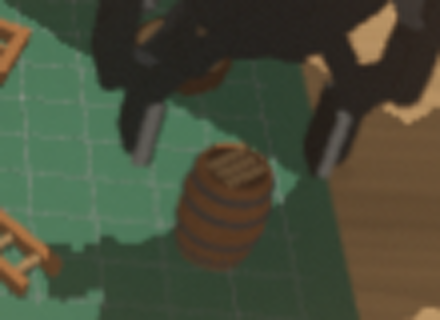

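The barrel at crop (225,205) stands between the open fingers at (145,145) and (330,150). I'll descend and grip.

```bash
python3 -m pendant '[[-0.001,0.005,0.01,0,0,0,0.07],[0,0,0.015,0,0,0,0.07],[0,0,0.014,0,0,0,0.07],[0,0,0,0,0,0,0.07],[0,0,0,0,0,0,0.055],[0,0,0,0,0,0,0.045],[0,0,0,0,0,0,0.035],[0,0,0,0,0,0,0.03],[0,0,0,0,0,0,0.03]]'
python3 -m pendant '[[0,0,-0.02,0,0,-1.8,0.03],[0,0,-0.03,0,0,-1.8,0.03],[0,0,-0.035,0,0,0,0.03],[0,0,-0.02,0,0,0,0.03],[0,0,0,0,0,0,0.03]]'
python3 - <<'E'
from h import *
delta((511.7,-241.5,138),3.6)
E
```

```text
clock: 8.85
position: [619.8, 285.2, 39.4]
ee_rot: [0.0, 1.0, 0.001, 0.001]
contact_force: [-0.2, 0.6, 3.0]
gripper_width: 36.6
grasp_force: 60.3
clock: 9.35
position: [620.8, 285.8, 147.4]
ee_rot: [-0.031, 1.0, 0.002, 0.003]
contact_force: [0.1, 0.2, -0.2]
gripper_width: 36.3
grasp_force: 60.1
t 9.3 pos [620.8 285.8 147.4] psi 3.6 tilt [0.006 0.004] TURN -0.0 SHIFT [ 0.142  -0.5194  0.0094] F [ 0.1  0.2 -0.2] w 36.3 gf 60.1 j6 -2.18
```

```bash
python3 -m pendant '[[0.0095,-0.0346,0,0,0,0,0.03],[0.0095,-0.0346,0,0,0,0,0.03],[0.0095,-0.0346,0,0,0,0,0.03],[0.0095,-0.0346,0,0,0,0,0.03],[0.0095,-0.0346,0,0,0,0,0.03],[0.0095,-0.0346,0,0,0,0,0.03],[0.0095,-0.0346,0,0,0,0,0.03],[0.0095,-0.0346,0,0,0,0,0.03],[0.0095,-0.0346,0,0,0,0,0.03],[0.0095,-0.0346,0,0,0,0,0.03],[0.0095,-0.0346,0,0,0,0,0.03],[0.0095,-0.0346,0,0,0,0,0.03]]'
python3 -m pendant '[[0.0095,-0.0346,0,0,0,0,0.03],[0.0095,-0.0346,0,0,0,0,0.03],[0.0095,-0.0346,0,0,0,0,0.03],[0,0,0,0,0,0,0.03],[0,0,0,0,0,0,0.03]]'
python3 - <<'E'
from h import *
delta((511.7,-241.5,42),3.6)
S=arm.get_image("scene"); u,v=proj(S,(512,-241,100))[0].astype(int)
cv2.imwrite("pics/barrel2.png",cv2.resize(S["image"][v-40:v+70,u-60:u+80][:,:,::-1],None,fx=4,fy=4,interpolation=cv2.INTER_CUBIC))
E
```

```text
clock: 10.55
position: [529.8, -138.0, 142.0]
ee_rot: [-0.031, 1.0, 0.0, -0.001]
contact_force: [0.6, -0.2, -0.8]
gripper_width: 36.6
grasp_force: 60.1
clock: 11.05
position: [508.2, -242.5, 142.0]
ee_rot: [-0.03, 1.0, 0.0, -0.001]
contact_force: [0.4, 0.1, -0.1]
gripper_width: 36.4
grasp_force: 60.1
t 11.1 pos [ 508.2 -242.5  142. ] psi 3.4 tilt [-0.002  0.001] TURN -0.2 SHIFT [-0.0036  0.0008  0.1   ] F [ 0.4  0.1 -0.1] w 36.4 gf 60.1 j6 -1.35
```

View pics/barrel2.png

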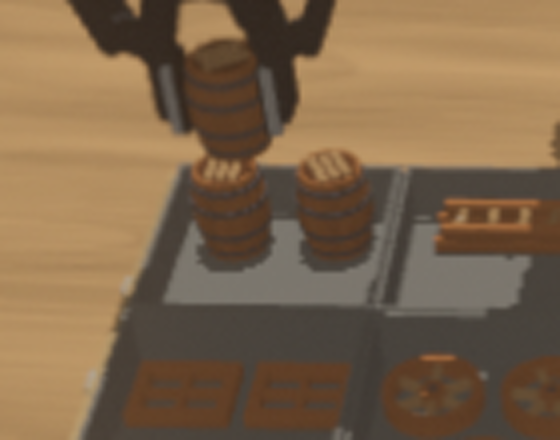

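The held barrel at crop (230,95) is upright and in line with the pads, above its bin. I'll lower it and feel for the floor.

```bash
python3 -m pendant '[[-0.0036,0,0.035,0,0,0,0.03],[0,0,0.03,0,0,0,0.03],[0,0,0.02,0,0,0,0.03],[0,0,0.007,0,0,0,0.03],[0,0,0,0,0,0,0.03]]'
python3 -m pendant '[[0,0,0.003,0,0,0,0.03],[0,0,0,0,0,0,0.03]]'
python3 -m pendant '[[0,0,0.002,0,0,0,0.03],[0,0,0,0,0,0,0.03]]'
```

```text
clock: 11.6
position: [512.6, -240.8, 50.3]
ee_rot: [-0.032, 0.999, 0.0, -0.001]
contact_force: [0.1, 0.4, 0.7]
gripper_width: 36.2
grasp_force: 60.1
clock: 11.8
position: [513.5, -241.7, 49.2]
ee_rot: [-0.031, 1.0, -0.0, 0.001]
contact_force: [-0.8, 0.4, -0.6]
gripper_width: 36.3
grasp_force: 60.2
clock: 12.0
position: [513.0, -241.9, 46.8]
ee_rot: [-0.031, 1.0, -0.0, 0.0]
contact_force: [-0.1, -0.8, -1.1]
gripper_width: 36.6
grasp_force: 60.2
```

```bash
python3 -m pendant '[[0,0,0.002,0,0,0,0.03],[0,0,0,0,0,0,0.03]]'|grep -E "pos|contact"
python3 -m pendant '[[0,0,0.002,0,0,0,0.03],[0,0,0,0,0,0,0.03]]'|grep -E "pos|contact"
```

```text
position: [513.2, -242.0, 44.9]
contact_force: [0.9, 0.9, 2.0]
position: [513.2, -242.0, 44.8]
contact_force: [-4.1, 3.0, 14.7]
```

The barrel is on the floor at TCP z 44.8. I'll open and lift straight up.

```bash
python3 -m pendant '[[0,0,-0.001,0,0,0,0.036],[0,0,0,0,0,0,0.045],[0,0,0,0,0,0,0.055],[0,0,0,0,0,0,0.058],[0,0,0,0,0,0,0.058],[0,0,-0.02,0,0,0,0.058],[0,0,-0.04,0,0,0,0.058],[0,0,-0.04,0,0,0,0.058],[0,0,0,0,0,0,0.065]]'
python3 - <<'E'
from h import *
delta((487.7,183.8,140),-24.4)
S=arm.get_image("scene")
a=cv2.resize(S["image"][175:250,160:260][:,:,::-1],None,fx=4,fy=4,interpolation=cv2.INTER_CUBIC)
cv2.imwrite("pics/barrelin.png",a)
E
```

```text
clock: 13.3
position: [516.4, -242.9, 149.2]
ee_rot: [-0.032, 0.999, -0.002, 0.006]
contact_force: [0.3, 0.4, 0.4]
gripper_width: 65.4
grasp_force: 0.0
t 13.3 pos [ 516.4 -242.9  149.2] psi 3.6 tilt [ 0.012 -0.004] TURN 28.0 SHIFT [0.2024 0.3768 0.0092] F [0.3 0.4 0.4] w 65.4 gf 0.0 j6 -1.35
```

View pics/barrelin.png

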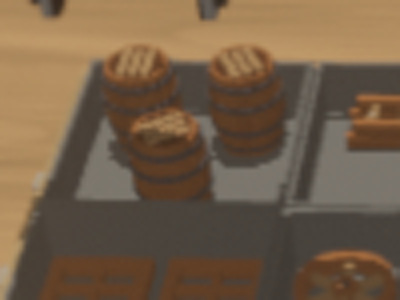

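The barrel stands upright in its bin at crop (168,160). Next is the window.

```bash
python3 -m pendant '[[0,0,0,0,0,7,0.065],[0,0,0,0,0,7,0.065],[0,0,0,0,0,7,0.065],[0,0,0,0,0,7,0.065],[0.0184,0.0343,0,0,0,0,0.065],[0.0184,0.0343,0,0,0,0,0.065],[0.0184,0.0343,0,0,0,0,0.065],[0.0184,0.0343,0,0,0,0,0.065],[0.0184,0.0343,0,0,0,0,0.065],[0.0184,0.0343,0,0,0,0,0.065],[0.0184,0.0343,0,0,0,0,0.065],[0.0184,0.0343,0,0,0,0,0.065]]' >/dev/null
python3 -m pendant '[[0.0184,0.0343,0,0,0,0,0.065],[0.0184,0.0343,0.02,0,0,0,0.065],[0.0184,0.0343,0.02,0,0,0,0.065],[0,0,0.03,0,0,0,0.065],[0,0,0,0,0,0,0.065],[0,0,0,0,0,0,0.065]]'
python3 - <<'E'
from h import *
delta((487.7,183.8,26),-24.4)
S=arm.get_image("scene"); u,v=proj(S,(488,184,20))[0].astype(int)
cv2.imwrite("pics/win1.png",cv2.resize(S["image"][v-40:v+35,u-50:u+50][:,:,::-1],None,fx=4,fy=4,interpolation=cv2.INTER_CUBIC))
E
```

```text
clock: 15.15
position: [484.1, 184.7, 72.5]
ee_rot: [0.212, 0.977, -0.001, -0.001]
contact_force: [0.4, -0.0, -0.2]
gripper_width: 65.1
grasp_force: 0.0
t 15.2 pos [484.1 184.7  72.5] psi -24.4 tilt [-0.002 -0.002] TURN -0.0 SHIFT [-0.0037  0.0007  0.0465] F [ 0.4 -0.  -0.2] w 65.1 gf 0.0 j6 -2.68
```

View pics/win1.png

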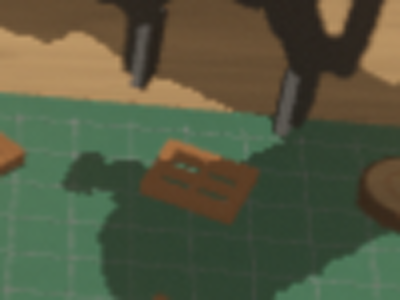

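The window at crop (205,180) lies between and below the fingers at (142,60) and (290,105). I'll go down and grip.

```bash
python3 -m pendant '[[-0.0037,0.0007,0.02,0,0,0,0.065],[0,0,0.015,0,0,0,0.065],[0,0,0.008,0,0,0,0.065],[0,0,0.003,0,0,0,0.065],[0,0,0,0,0,0,0.065]]'|grep -E "pos|contact"
python3 - <<'E'
from h import *
delta((487.7,183.8,25.5),-24.4)
E
```

```text
position: [488.7, 184.3, 27.9]
contact_force: [-0.2, -0.8, 0.7]
t 15.7 pos [488.7 184.3  27.9] psi -24.5 tilt [0.001 0.   ] TURN -0.1 SHIFT [ 0.0007 -0.0009  0.0024] F [-0.2 -0.8  0.7] w 65.3 gf 0.0 j6 -2.67
```

```bash
python3 -m pendant '[[0,-0.0005,0.0025,0,0,0,0.06],[0,0,0,0,0,0,0.05],[0,0,0,0,0,0,0.04],[0,0,0,0,0,0,0.04],[0,0,0,0,0,0,0.04]]'
python3 -m pendant '[[0,0,-0.02,0,0,0,0.04],[0,0,-0.03,0,0,-7,0.04],[0,0,-0.035,0,0,-7,0.04],[0,0,-0.015,0,0,-7,0.04],[0,0,0,0,0,-7,0.04],[0,0,0,0,0,0,0.04]]'
python3 - <<'E'
from h import *
delta((632.5,-233.9,120),3.6)
E
```

```text
clock: 16.2
position: [488.7, 184.3, 25.9]
ee_rot: [0.211, 0.977, 0.0, 0.001]
contact_force: [-1.2, -0.1, 6.2]
gripper_width: 45.9
grasp_force: 64.2
clock: 16.8
position: [488.2, 184.2, 125.6]
ee_rot: [-0.031, 1.0, 0.001, 0.001]
contact_force: [-0.4, 0.6, -0.2]
gripper_width: 45.8
grasp_force: 61.5
t 16.8 pos [488.2 184.2 125.6] psi 3.5 tilt [0.001 0.001] TURN -0.1 SHIFT [-0.1178 -0.4263  0.0056] F [-0.4  0.6 -0.2] w 45.8 gf 61.5 j6 -2.18
```

```bash
python3 -m pendant '[[-0.0098,-0.0355,0,0,0,0,0.04],[-0.0098,-0.0355,0,0,0,0,0.04],[-0.0098,-0.0355,0,0,0,0,0.04],[-0.0098,-0.0355,0,0,0,0,0.04],[-0.0098,-0.0355,0,0,0,0,0.04],[-0.0098,-0.0355,0,0,0,0,0.04],[-0.0098,-0.0355,0,0,0,0,0.04],[-0.0098,-0.0355,0,0,0,0,0.04],[-0.0098,-0.0355,0,0,0,0,0.04],[-0.0098,-0.0355,0,0,0,0,0.04],[-0.0098,-0.0355,0,0,0,0,0.04],[-0.0098,-0.0355,0,0,0,0,0.04]]' >/dev/null
python3 -m pendant '[[0,0,0,0,0,0,0.04],[0,0,0,0,0,0,0.04]]' | grep width
python3 - <<'E'
from h import *
delta((632.5,-233.9,32),3.6)
E
```

```text
gripper_width: 46.3
t 18.2 pos [ 631.2 -234.5  123.3] psi 3.3 tilt [-0.002  0.001] TURN -0.3 SHIFT [-0.0013  0.0005  0.0913] F [ 0.7  0.6 -0.1] w 46.3 gf 61.5 j6 -1.4
```

```bash
python3 -m pendant '[[-0.0013,0.0005,0.035,0,0,0,0.04],[0,0,0.03,0,0,0,0.04],[0,0,0.016,0,0,0,0.04],[0,0,0.004,0,0,0,0.04],[0,0,0,0,0,0,0.04]]'|grep -E "pos|contact"
python3 -m pendant '[[0,0,0.002,0,0,0,0.04],[0,0,0,0,0,0,0.04]]'|grep -E "pos|contact"
python3 -m pendant '[[0,0,0.002,0,0,0,0.04],[0,0,0,0,0,0,0.04]]'|grep -E "pos|contact"
```

```text
position: [632.9, -232.3, 39.4]
contact_force: [0.1, -0.6, 0.3]
position: [633.9, -233.1, 39.0]
contact_force: [-1.1, 0.8, 0.2]
position: [633.3, -233.3, 36.2]
contact_force: [0.9, -1.1, -0.5]
```

```bash
python3 -m pendant '[[0,0,0.003,0,0,0,0.04],[0,0,0,0,0,0,0.04]]'|grep -E "pos|contact"
python3 -m pendant '[[0,0,0.002,0,0,0,0.04],[0,0,0,0,0,0,0.04]]'|grep -E "pos|contact"
```

```text
position: [632.9, -233.3, 32.4]
contact_force: [-0.5, 0.1, -0.1]
position: [633.4, -233.4, 31.5]
contact_force: [-1.3, -0.2, 2.9]
```

Contact came at z 31.5, as expected. I'll release, lift and go to the ladder.

```bash
python3 -m pendant '[[0,0,0,0,0,0,0.05],[0,0,0,0,0,0,0.06],[0,0,0,0,0,0,0.06],[0,0,0,0,0,0,0.06],[0,0,-0.02,0,0,0,0.06],[0,0,-0.035,0,0,0,0.06],[0,0,-0.04,0,0,0,0.06],[0,0,0,0,0,-8,0.06],[0,0,0,0,0,-8,0.06],[0,0,0,0,0,-8,0.05],[0,0,0,0,0,-8,0.05],[0,0,0,0,0,-3.7,0.05]]' >/dev/null
python3 - <<'E'
from h import *
delta((614.2,175.3,110),39.3)
E
```

```text
t 20.7 pos [ 633.1 -233.3  125.7] psi 39.5 tilt [-0.  0.] TURN 0.2 SHIFT [-0.2441  0.3282  0.0157] F [ 0.   0.1 -0. ] w 50.1 gf 0.0 j6 -0.77
```

```bash
python3 -m pendant '[[-0.0222,0.0298,0,0,0,0,0.05],[-0.0222,0.0298,0,0,0,0,0.05],[-0.0222,0.0298,0,0,0,0,0.05],[-0.0222,0.0298,0,0,0,0,0.05],[-0.0222,0.0298,0,0,0,0,0.05],[-0.0222,0.0298,0,0,0,0,0.05],[-0.0222,0.0298,0,0,0,0,0.05],[-0.0222,0.0298,0,0,0,0,0.05],[-0.0222,0.0298,0,0,0,0,0.05],[-0.0222,0.0298,0.02,0,0,0,0.05],[-0.0222,0.0298,0.03,0,0,0,0.05],[0,0,0,0,0,0,0.05]]' >/dev/null
python3 -m pendant '[[0,0,0,0,0,0,0.05]]' >/dev/null
python3 - <<'E'
from h import *
delta((614.2,175.3,26),39.3)
S=arm.get_image("scene"); u,v=proj(S,(614,175,20))[0].astype(int)
a=cv2.resize(S["image"][v-55:v+40,u-50:u+50][:,:,::-1],(400,380),interpolation=cv2.INTER_CUBIC)
b=cv2.resize(arm.get_image("top")["image"][195:275,395:479][:,:,::-1],(399,380),interpolation=cv2.INTER_CUBIC)
cv2.imwrite("pics/lad1.png",np.hstack([a,b]))
E
```

```text
t 22.0 pos [614.3 175.7  74.8] psi 39.4 tilt [-0.002 -0.001] TURN 0.1 SHIFT [ 0.0003 -0.0003  0.0488] F [0.  0.5 1.6] w 50.0 gf 0.0 j6 -1.42
```

View pics/lad1.png

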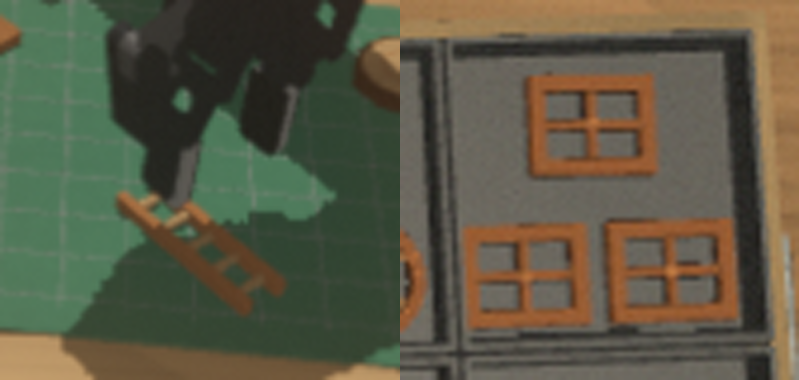

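The left crop shows the ladder at (205,255) under the fingers. The right crop shows the placed window lying flat at (592,125). I'll descend a little less this time, since the tips swing forward more at a 26 mm opening.

```bash
python3 -m pendant '[[0,0,0.02,0,0,0,0.05],[0,0,0.016,0,0,0,0.05],[0,0,0.007,0,0,0,0.05],[0,0,0.003,0,0,0,0.05],[0,0,0,0,0,0,0.05]]'|grep -E "pos|contact"
python3 - <<'E'
from h import *
delta((614.2,175.3,28.5),39.3)
E
```

```text
position: [615.3, 174.5, 30.3]
contact_force: [0.2, 0.3, 0.4]
t 22.6 pos [615.3 174.5  30.3] psi 39.2 tilt [0.001 0.   ] TURN -0.1 SHIFT [0.0004 0.0013 0.0018] F [0.2 0.3 0.4] w 49.9 gf 0.0 j6 -1.42
```

```bash
python3 -m pendant '[[0,0.001,0.001,0,0,0,0.045],[0,0,0,0,0,0,0.035],[0,0,0,0,0,0,0.025],[0,0,0,0,0,0,0.018],[0,0,0,0,0,0,0.018],[0,0,0,0,0,0,0.018]]'
python3 -m pendant '[[0,0,-0.02,0,0,0,0.018],[0,0,-0.03,0,0,-7.8,0.018],[0,0,-0.035,0,0,-7.8,0.018],[0,0,-0.015,0,0,-7.8,0.018],[0,0,0,0,0,-7.8,0.018],[0,0,0,0,0,-7.8,0.018],[0,0,0,0,0,-7.8,0.018],[0,0,0,0,0,-7.6,0.018],[0,0,0,0,0,0,0.018]]'
python3 - <<'E'
from h import *
delta((494.4,-124.3,120),93.6)
E
```

```text
clock: 23.2
position: [614.7, 176.1, 29.8]
ee_rot: [-0.336, 0.942, -0.0, 0.001]
contact_force: [-0.8, 0.5, 5.5]
gripper_width: 23.8
grasp_force: 59.5
clock: 24.1
position: [613.9, 175.7, 128.2]
ee_rot: [0.729, -0.684, -0.0, 0.0]
contact_force: [-0.5, 0.9, 0.3]
gripper_width: 23.5
grasp_force: 58.9
t 24.1 pos [613.9 175.7 128.2] psi 93.6 tilt [-0.001 -0.   ] TURN 0.0 SHIFT [0.2919 0.1381 0.0082] F [-0.5  0.9  0.3] w 23.5 gf 58.9 j6 -0.47
```

```bash
python3 -m pendant '[[0.0324,0.0153,0,0,0,0,0.018],[0.0324,0.0153,0,0,0,0,0.018],[0.0324,0.0153,0,0,0,0,0.018],[0.0324,0.0153,0,0,0,0,0.018],[0.0324,0.0153,0,0,0,0,0.018],[0.0324,0.0153,0,0,0,0,0.018],[0.0324,0.0153,0,0,0,0,0.018],[0.0324,0.0153,0,0,0,0,0.018],[0.0324,0.0153,0,0,0,0,0.018],[0,0,0,0,0,0,0.018],[0,0,0,0,0,0,0.018]]' >/dev/null
python3 - <<'E'
from h import *
delta((494.4,-124.3,36),93.6)
S=arm.get_image("scene"); u,v=proj(S,(494,-124,60))[0].astype(int)
cv2.imwrite("pics/lad2.png",cv2.resize(S["image"][v-50:v+50,u-70:u+70][:,:,::-1],None,fx=4,fy=4,interpolation=cv2.INTER_CUBIC))
E
```

```text
t 25.2 pos [ 495.2 -124.6  128.8] psi 93.4 tilt [0. 0.] TURN -0.2 SHIFT [-0.0004  0.0008  0.0928] F [0.4 0.2 0.5] w 24.0 gf 58.9 j6 -0.01
```

View pics/lad2.png

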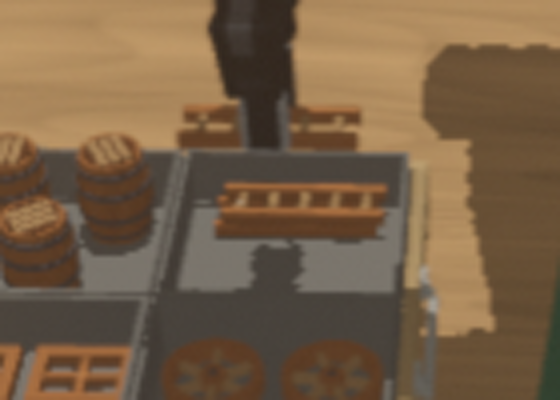

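The ladder is held level at crop (268,125), above the open part of its bin. Lowering.

```bash
python3 -m pendant '[[0,0,0.035,0,0,0,0.018],[0,0,0.03,0,0,0,0.018],[0,0,0.02,0,0,0,0.018],[0,0,0.004,0,0,0,0.018],[0,0,0,0,0,0,0.018]]'|grep -E "pos|contact"
python3 -m pendant '[[0,0,0.002,0,0,0,0.018],[0,0,0,0,0,0,0.018]]'|grep -E "pos|contact"
python3 -m pendant '[[0,0,0.002,0,0,0,0.018],[0,0,0,0,0,0,0.018]]'|grep -E "pos|contact"
```

```text
position: [495.8, -123.2, 39.4]
contact_force: [-0.1, -0.2, 0.7]
position: [496.3, -123.7, 38.8]
contact_force: [0.3, -0.7, -0.4]
position: [495.6, -123.9, 36.2]
contact_force: [0.6, -0.3, 0.9]
```

```bash
python3 -m pendant '[[0,0,0.002,0,0,0,0.018],[0,0,0,0,0,0,0.018]]'|grep -E "pos|contact"
python3 -m pendant '[[0,0,0,0,0,0,0.028],[0,0,0,0,0,0,0.036],[0,0,0,0,0,0,0.036],[0,0,0,0,0,0,0.036],[0,0,-0.02,0,0,0,0.036],[0,0,-0.035,0,0,0,0.036],[0,0,-0.04,0,0,0,0.036],[0,0,-0.04,0,0,0,0.036],[0.04,0,0,0,0,0,0.036],[0.04,0,0,0,0,0,0.036],[0.04,0,0,0,0,0,0.036],[0.04,0,0,0,0,0,0.036]]'
python3 -m pendant '[[0.04,0,0,0,0,0,0.036],[0.04,0,0,0,0,0,0.036],[0.04,0,0,0,0,0,0.036],[0,0,0,0,0,0,0.036],[0,0,0,0,0,0,0.036]]' | grep pos
python3 - <<'E'
from h import *
T=arm.get_image("top");S=arm.get_image("scene")
a=cv2.resize(T["image"][180:350,100:485][:,:,::-1],(770,340),interpolation=cv2.INTER_CUBIC)
b=cv2.resize(S["image"][180:310,150:515][:,:,::-1],(770,260),interpolation=cv2.INTER_CUBIC)
cv2.imwrite("pics/final.png",np.vstack([a,b]))
for x,y,c,h in blobs(T,(120,270,290,325)): print(x.__round__(),y.__round__(),plane(T,[(x,y)],10)[0].round(1))
E
```

```text
position: [495.8, -124.0, 35.2]
contact_force: [-2.1, 1.6, 8.6]
clock: 27.55
position: [505.5, -285.0, 168.8]
ee_rot: [0.729, -0.684, -0.0, -0.0]
contact_force: [0.6, 0.3, 0.2]
gripper_width: 36.2
grasp_force: 0.0
position: [512.6, -404.0, 167.7]
264 306 [471.3  67.4  10. ]
140 291 [491.  287.2  10. ]
```

View pics/final.png

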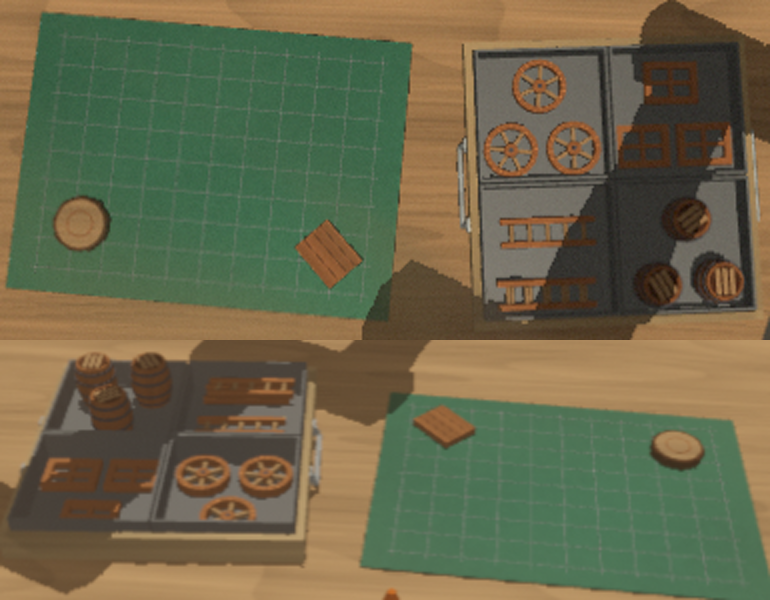

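All four pieces are in their bins: wheel (538,86), window (670,82), ladder (547,232), and the barrel upright (687,218). The branch slice and the board are where they started, and the arm is clear.

```bash
python3 -c "
from bench import arm
print(arm.job_done())"
```

```text
the job is handed in; nothing more can be done
None
```

I handed the job in at about 28 s: the wheel, window and ladder lie flat and the barrel stands upright, each in the bin with its own kind, and the branch slice and board offcut were left untouched.

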